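# Load a proximity sensor on the ratchet index table and bring it to the test target

## Robot

A 6-joint arm with a two-finger parallel gripper is mounted at the origin on the work surface. World frame = base frame: x ahead of the robot, y to its left, z up, the work surface at z = 0. Lengths are in m, angles in rad, forces in N, time in s.
With the tool pointing down it reaches from about 0.35 to 0.975 m from the base axis. Payload 4.9 kg.
Tool frame: the origin (TCP) lies on the centre line of the jaws, within the pads' length; the fingertips stand 14 mm ahead of it and the grasp point (between the pads) lies 5 mm behind it (r.tcp_to_tips is the distance from the TCP to the fingertips, in m); z points along the fingers, y is the line along which they close (so a half turn about z gives the same grasp; the last joint's range is limited). The gripper opens to 85 mm and grips with 20 to 120 N. Pads are 22 mm wide; open, the fingers measure 114 mm over their backs; the gripper's body (76 mm by 85 mm) begins 54 mm behind the grasp point. The pads swing forward as they close: fully open they stand 13 mm farther back than shut.
Start: joints at [-1.373, 0.053, 1.613, -0, 1.476, -0.119], TCP at [0.195, -0.594, 0.245] pointing down, gripper open.
Joint ranges: [-3.01, 3.01], [-1.01, 2.22], [0.06, 2.58], [-1.02, 4.17], [0.09, 2.62], [-3.14, 3.14]. Speed limits (rad/s): [2.57, 2.57, 3.14, 3.14, 3.14, 3.14].

## Interface

Orientations are given as a unit quaternion [x, y, z, w].
In Python, from bench import sensors, vision, r gives the robot as it stands.
- The arm moves only by the tool carry_out, never from a script. Its argument "series" is a list that holds one entry, the list of rows, each a list of 5 numbers: the shift along the tool's x, y, z in m, then the turn about the tool's z in rad, then the finger opening in m, from 0 to 0.0854. A call has 1 to 12 rows; each row shifts and turns the commanded pose from where the row before left it, along the tool's axes as they then stand; what a row does not reach is not made up. A row lasts 1/12 s, in which the tool goes at most 41.7 mm and 7.16 degrees, less where a joint would pass 70% of its speed; a pose out of reach is approached as far as the arm can. A call with a gripper value outside its range is refused whole. The fingers move at their own pace and stop on an object; the grip force is fixed at half the most. Time passes only in rows, so rows that do not move let the fingers close. It gives the time, the measured TCP pose, the force, the opening and the grip force at its end, in the units of the state.
- sensors.read_state(): the state, without advancing time (a new reading comes with each control period).
- vision.read_camera(name): name is "scene" or "top" or "wrist"; returns the picture (420x560x3 uint8, red, green, blue); there is no depth.
- vision.camera_info(name): a dict with "fx", "fy", "cx", "cy" (pixels), "distortion" ([k1, k2, p1, p2, k3] as OpenCV has them; the pictures are not rectified), "xyz" and "orientation" of the camera in the world. Camera axes: x right, y up, looking along -z (the intrinsics and any distortion apply to the point x, -y, -z); pixel columns grow to the right and rows downward; lengths in m; the calibration is good to about 2 mm. A picture is of the moment at which its call begins: read the wrist's pose just before it. camera_info takes no time and is no camera call; for the wrist camera it gives the pose at the moment of the call.
- r.sign_off(): hands the job in; it is judged then, once.
The state is a dict: "time_s": time; "joints": joint angles; "joint_velocities": joint speeds; "tau": joint torques, N m; "eef_pos": TCP position; "tool_rot": TCP orientation; "ft_force": force on the tool from outside, world axes, zero at the start; "moment": the same for the moment, N m; "width": finger opening in m; "grip_force": force on a finger pad.
Only numpy, scipy, OpenCV 4.12 (cv2) and the standard library are available. Lean on these libraries where they do the work, as an engineer would, in place of code of your own. Each camera call takes 0.05 s, during which the arm holds its last target. There are 200 camera calls.

## Task

Put the loose proximity sensor into the empty spring nest of the index table, sensing face outward and flush with the dial's rim, and press it down until both sprung jaws have closed over it; only then let go of it. Then work the ratchet lever, pulling it right over to its stop and pushing it all the way back, one notch a swing, until this sensor stands squarely in front of the steel target plate, and leave the lever back at its rest stop. Turn the dial only with the lever, and leave the other things on the bench where they are.

Things in the scene. Friction and masses are not known exactly. Their poses are not given: they have to be found in the camera images.
- indexer: Bench index table, grey cast base fixed to the bench at a changing place and heading, 250 mm across. Origin: on the bench under the dial's axis, z up. Polar angles here run counter-clockwise from its +x, seen from above: target plate at 90 deg (+y), lever at rest at -70, holding pawl on a bracket at 44 (reaching 158 mm from the axis, 56 mm high). Only lever, dial, pawls and jaws move.
- dial (a joint): Turn of the round dial about its upright axis, rad, growing CLOCKWISE from above, unlimited. The nest points to polar angle 180 deg minus this in the indexer's frame: at 0 to -x, at 1.571 squarely at the target plate. A sprung holding pawl lets it turn only clockwise; notches at multiples of 0.524. At the start 2 to 4 notches short of the target.
- dial_top (a point): Centre of the dial's top, 58 mm above the bench: aluminium disc of radius 110 mm carrying three spring nests 120 deg apart; two already hold sensors, which stay. Under it the dark 12-tooth ratchet wheel, tips at radius 124 mm, 38 to 50 mm above the bench. The dial may stand up to a notch ahead of the holding pawl, against the lever's pawl, until the lever is back at rest; then it settles back.
- nest (a point): Centre of the empty nest, where the middle of a seated sensor's 74 mm body lies (its face is then flush with the rim): 73 mm from the dial's axis, 94 mm above the bench. x outward along the sensor, z up. V saddles carry the barrel, two sprung jaws close over it, all 25 to 36 mm either side of the centre: 48 mm stay free between for the fingers. Jaw arms 24 mm to each side, 49 mm above the dial.
- jaw_left (a joint): Opening of one sprung jaw of the empty nest, rad: 0 shut on nothing, about 0.03 closed over a seated sensor, 0.12 while the barrel passes. Pressed straight down, the barrel meets the jaw rollers with its axis about 22 mm above its seat, spreads them (5 to 15 N) and they snap over it in the last 10 mm. Jaw hinge rods lie 6 mm above the dial.
- jaw_right (a joint): The same for the opposite jaw.
- sensor: The loose proximity sensor: steel threaded barrel 30 mm in diameter, 74 mm long, grey plastic sensing face at one end, brass plug 15 mm in diameter and 16 mm long at the other; 0.19 kg. It lies level on a black V rest, free for the fingers in its middle 48 mm. Origin: on the axis, middle of the 74 mm body (36 mm above the bench at the start); +x points to the sensing face.
- face (a point): Centre of the loose sensor's sensing face, 37 mm from its origin along +x.
- rest: Black V rest fixed to the bench, 92 by 50 mm, carrying the loose sensor on saddles 30 mm either side of its middle; foot plate 8 mm thick. Origin under its middle, on the bench; x along the sensor.
- lever (a joint): Ratchet lever, rad: 0 at the rest stop, growing as it is pulled CLOCKWISE from above (towards the robot) to its other stop at 0.733. It points to polar angle -70 deg minus this. From rest 0.1 rad is free, then its pawl takes the dial along; the next notch holds from about 0.63 on, and the pawl picks up the next tooth only when the lever is back under 0.1. Starts under 0.25; stays where left.
- handle (a point): Point on the axis of the lever's upright black grip, 175 mm from the dial's axis, 92 mm above the bench. Grip: round post 22 mm in diameter, top 112 mm above the bench, clear from 60 mm up. 2 to 8 N swing it. One full swing and return is one notch, a short swing none.
- target (a point): Centre of the front of the target plate: bare steel square 45 by 45 by 3 mm, upright, 120 mm from the dial's axis, 94 mm above the bench, on a post 155 mm from the axis, top 117 mm. Its frame is the indexer's: x along the plate, y away from the dial. A sensor indexed to it has its face 10 mm from it.
- canister: Aluminium screw-top canister, 78 mm in diameter, 116 mm high, standing. Bystander.
- setting_ring: Black oxide setting ring, 90 mm outside, 24 mm high, lying flat. Bystander.
- test_boot: Pale blue ribbed test boot, 64 mm in diameter, 70 mm high, standing. Bystander.
- humidity_cap: Humidity sensor cap, steel foot with glass dome, 68 mm in diameter, 69 mm high, standing. Bystander.

How it is judged:
On the way, in this order (a step that is already met when the one before it is completed fails the run):
1. the sensor is pressed home in the empty nest, face outward and flush with the rim, both jaws closed over it, while the fingers are still on it (y of sensor in the frame of nest between -0.004 and 0.004 m and z of sensor in the frame of nest between -0.004 and 0.004 m and x of face in the frame of nest between 0.03 and 0.044 m and angle between the x axis of sensor and the x axis of nest, either way round below 0.1 rad and value of joint each of jaw_left, jaw_right below 0.07 rad and contact force between the fingers and sensor above 0.3 N), for 0.1 s.
2. with the sensor in its nest, the lever is pulled over to its stop (y of sensor in the frame of nest between -0.004 and 0.004 m and z of sensor in the frame of nest between -0.004 and 0.004 m and x of face in the frame of nest between 0.03 and 0.044 m and angle between the x axis of sensor and the x axis of nest, either way round below 0.1 rad and value of joint lever above 0.62 rad and contact force between the fingers and lever above 0.2 N), for 0.05 s.
3. the lever is pushed back to rest (y of sensor in the frame of nest between -0.004 and 0.004 m and z of sensor in the frame of nest between -0.004 and 0.004 m and x of face in the frame of nest between 0.03 and 0.044 m and angle between the x axis of sensor and the x axis of nest, either way round below 0.1 rad and value of joint lever below 0.11 rad), for 0.05 s.
4. the lever is pulled to its stop for the notch that brings the sensor to the target plate (all of step 2 and x of face in the frame of target between -0.02 and 0.02 m and y of face in the frame of target above -0.03 m), for 0.05 s.
5. the lever is pushed back to rest again (all of step 3), for 0.05 s.
At the end, for the whole second after the job is handed in: Sensor seated in the nest: 4 mm sideways and in height, face within 7 mm of flush with the rim, in line to 0.1 rad, jaws closed (under 0.07 rad). Its face within 9 mm sideways of the target plate's middle and under 20 mm from it. Lever within 0.11 rad of its rest stop. All at rest (all of step 5 and value of joint each of jaw_left, jaw_right below 0.07 rad and x of face in the frame of target between -0.009 and 0.009 m and y of face in the frame of target above -0.02 m and velocity of joint dial below 0.05 rad/s and linear speed of sensor below 0.02 m/s); the robot touches nothing.
It fails at once if the sensor is let go in the nest before the jaws have closed over it (horizontal distance between sensor and nest below 0.03 m and z of sensor in the frame of nest between 0.006 and 0.026 m and contact force between the fingers and sensor below 0.1 N).
It fails at once if the dial is pushed round directly instead of with the lever (velocity of joint dial above 0.3 rad/s and (contact force between any of the fingers, the arm and dial above 1 N or contact force between the fingers and sensor above 1 N)).
It fails at once if a bystander (canister, setting ring, boot or cap) is shifted by more than 20 mm or tipped (distance of any of canister, setting_ring, test_boot, humidity_cap from where it was at the start of the episode above 0.02 m or angle between any of canister, setting_ring, test_boot, humidity_cap's own z axis and vertical above 0.3 rad).
It also fails if it takes over 67 s, if anything falls off the work surface, if the arm or the gripper's body presses on something with over 40 N, if the wrist force passes 120 N, or if a joint passes its speed limit or range.

## Working session

There is one attempt and no reset: what is moved stays moved. The work goes in short steps, Python scripts to look and compute and a tool call to move; the robot and the scene stay as the last step left them, time stands still between calls to the robot, and variables do not carry over. Pictures are saved under pics/ and viewed, at most 10 in all, crops included, and the job is handed in when it is done.

Besides the shell and the picture viewer there is one more tool, called after "Emit:" in YAML: its name, and indented under it one key for each argument. carry_out: Moves the arm, as the interface text tells. Its arguments: {"type":"object","properties":{"series":{"type":"array"}},"required":["series"]}

```bash
mkdir -p pics; ls; python3 - <<'E'
from bench import sensors, vision, r
import cv2,numpy as np
print(sensors.read_state())
for n in("scene","top","wrist"):
    print(n,vision.camera_info(n))
a=[vision.read_camera(n) for n in("scene","top","wrist")]
for n,i in zip(("scene","top","wrist"),a): cv2.imwrite(f"pics/{n}0.png",i[:,:,::-1])
E
```

```text
pics
{'time_s': 0.0, 'joints': array([-1.37298657e+00,  5.33887908e-02,  1.61428503e+00, -5.16208757e-06,
        1.47599557e+00, -1.18999437e-01]), 'joint_velocities': array([ 0.00252257, -0.00048733,  0.00015982,  0.00131522, -0.00084362,
        0.00018825]), 'tau': array([ 1.00858142e-03, -3.93676937e+01, -3.70179069e+01,  2.69324727e-05,
        7.06518869e-03, -4.88907645e-06]), 'eef_pos': array([ 0.19459283, -0.5933145 ,  0.24404855]), 'tool_rot': array([ 9.87479632e-01,  1.57743138e-01, -4.34737752e-05, -1.03746329e-03]), 'ft_force': array([ 0.5659354 ,  0.41080484, -0.13453488]), 'moment': array([-0.03773506,  0.01856383,  0.02638836]), 'grip_force': 0.0, 'width': 0.08558122189431999}
scene {'fx': 498.73955481998723, 'fy': 498.73955481998723, 'cx': 282.77770837297817, 'cy': 203.93302963872253, 'distortion': array([-0.09674299,  0.        ,  0.        ,  0.        ,  0.        ]), 'xyz': array([1.26772553, 0.16669311, 1.20548877]), 'orientation': array([0.17134235, 0.22841407, 0.76410758, 0.57845348])}
top {'fx': 430.8988394328607, 'fy': 430.8988394328607, 'cx': 277.88863479989806, 'cy': 208.28444709677774, 'distortion': array([-0.08728527,  0.        ,  0.        ,  0.        ,  0.        ]), 'xyz': array([ 0.4244616 , -0.003281  ,  1.05141624]), 'orientation': array([ 0.0617999 , -0.07065976, -0.69654102,  0.71134982])}
wrist {'fx': 351.45761907814864, 'fy': 351.45761907814864, 'cx': 274.90902036280505, 'cy': 210.88641878541404, 'distortion': array([-0.07255066,  0.        ,  0.        ,  0.        ,  0.        ]), 'xyz': array([ 0.26406914, -0.57076355,  0.3722618 ]), 'orientation': array([-0.11824523,  0.08651961, -0.58058015,  0.80091143])}
```

View pics/top0.png

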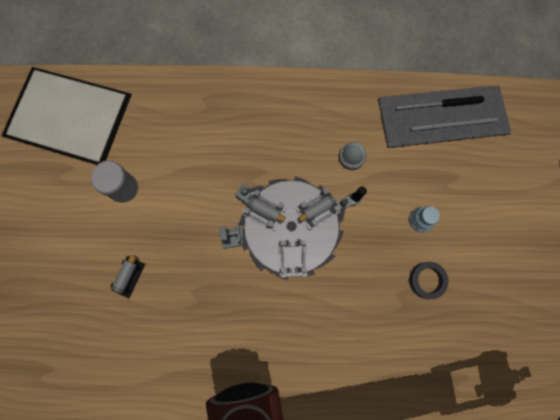

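View pics/scene0.png

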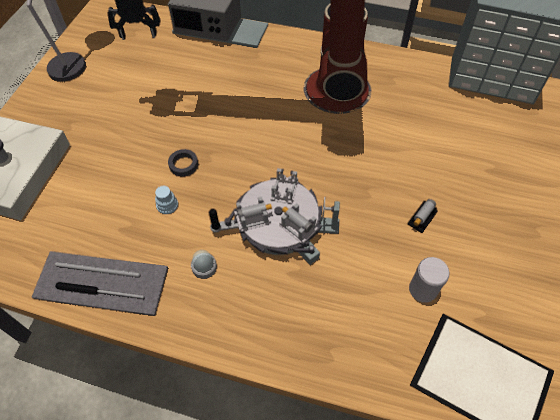

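Top view: dial about (291,226), empty nest pointing down toward the robot at (293,258), lever grip (360,193), target post (231,237), pawl bracket (243,190). The loose sensor is at (127,275), with its brass plug at (132,260). The scene view agrees. The nest looks 3 notches short of the target.

```bash
cat > h.py <<'E'
import numpy as np,cv2
from scipy.spatial.transform import Rotation as R
from bench import sensors,vision,r
def ray(ci,p):
    K=np.array([[ci['fx'],0,ci['cx']],[0,ci['fy'],ci['cy']],[0,0,1]])
    u=cv2.undistortPoints(np.array([[p]],float),K,ci['distortion'])[0,0]
    return ci['xyz'],R.from_quat(ci['orientation']).apply([u[0],-u[1],-1])
def onz(ci,p,z):
    o,d=ray(ci,p); return o+d*(z-o[2])/d[2]
def proj(ci,X):
    K=np.array([[ci['fx'],0,ci['cx']],[0,ci['fy'],ci['cy']],[0,0,1]])
    q=R.from_quat(ci['orientation']).inv().apply(np.asarray(X)-ci['xyz'])
    return cv2.projectPoints(np.array([[q[0],-q[1],-q[2]]]),np.zeros(3),np.zeros(3),K,ci['distortion'])[0][0,0]
def tri(c1,p1,c2,p2):
    o1,d1=ray(c1,p1);o2,d2=ray(c2,p2)
    s=np.linalg.lstsq(np.c_[d1,-d2],o2-o1,rcond=None)[0]
    a,b=o1+d1*s[0],o2+d2*s[1]
    return (a+b)/2,np.linalg.norm(a-b)
def tool(s=None):
    s=s or sensors.read_state(); return s['eef_pos'],R.from_quat(s['tool_rot'])
E
python3 - <<'E'
from h import *
t=cv2.imread('pics/top0.png'); c=vision.camera_info('top')
hsv=cv2.cvtColor(t,cv2.COLOR_BGR2HSV)
for n,p,z in(("hub",(291,226),.06),("nest",(293,257),.075),("grip",(362,189),.112),("target",(231,237),.1),("sens",(126,274),.036),("plug",(132,260),.036),("face",(119,290),.036)):
    print(n,onz(c,p,z).round(4))
a=cv2.resize(t[165:290,210:380],None,fx=3.5,fy=3.5,interpolation=2)
b=cv2.resize(t[150:300,80:160],None,fx=2.5,fy=2.5,interpolation=2)
o=np.zeros((440,800,3),np.uint8);o[:a.shape[0],:a.shape[1]]=a;o[:b.shape[0],600:600+b.shape[1]]=b
cv2.imwrite('pics/c1.png',o)
E
```

```text
hub [ 0.5716 -0.0452  0.06  ]
nest [ 0.4986 -0.0501  0.075 ]
grip [ 0.6514 -0.2019  0.112 ]
target [0.538  0.0893 0.1   ]
sens [0.4522 0.3396 0.036 ]
plug [0.4854 0.3277 0.036 ]
face [0.4146 0.3535 0.036 ]
```

View pics/c1.png

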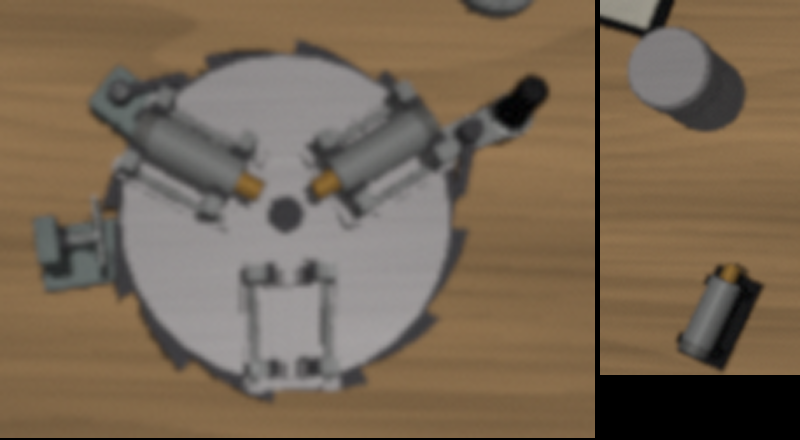

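Crop: empty nest between its rails at crop (290,325), face side toward the robot; grip top (530,92); target plate at left (97,240). The sensor has its plug up and its face down-left. Estimates are consistent (hub to nest 73 mm, hub to grip about 176 mm), so I'm moving over the sensor.

Emit:
carry_out:
  series:
    - [[0.0295,-0.025,0,0,0.085],[0.0295,-0.025,0,0,0.085],[0.0295,-0.025,0,0,0.085],[0.0295,-0.025,0,0,0.085],[0.0295,-0.025,0,0,0.085],[0.0295,-0.025,0,0,0.085],[0.0295,-0.025,0,0,0.085],[0.0295,-0.025,0,0,0.085],[0.0295,-0.025,0,0,0.085],[0.0295,-0.025,0,0,0.085],[0.0295,-0.025,0,0,0.085],[0.0295,-0.025,0,0,0.085]]

```text
time_s: 1.15
eef_pos: [0.4381, -0.1966, 0.2452]
tool_rot: [0.987, 0.158, 0.0, 0.0]
ft_force: [0.3, -0.7, -0.3]
width: 0.0851
grip_force: 0.0
```

Emit:
carry_out:
  series:
    - [[0.0295,-0.025,0,0,0.085],[0.0295,-0.025,0,0,0.085],[0.0295,-0.025,0,0,0.085],[0,0,0,0.1105,0.085],[0,0,0,0.1105,0.085],[0,0,0,0.1105,0.085],[0,0,0,0.1105,0.085],[0,0,0,0.1105,0.085],[0,0,0,0.1105,0.085]]

```text
time_s: 1.9
eef_pos: [0.4982, -0.0995, 0.2449]
tool_rot: [0.985, -0.175, -0.0, -0.0]
ft_force: [0.1, 0.3, -0.3]
width: 0.085
grip_force: 0.0
```

```bash
python3 - <<'E'
from h import *
p,q=tool();print(p.round(4),q.as_matrix()[:,0].round(3))
c=vision.camera_info('wrist');i=vision.read_camera('wrist')[:,:,::-1]
cv2.imwrite('pics/w1.png',i)
np.save('w1.npy',c,allow_pickle=True)
E
```

```text
[ 0.4982 -0.0995  0.2449] [ 0.939 -0.344 -0.001]
```

View pics/w1.png

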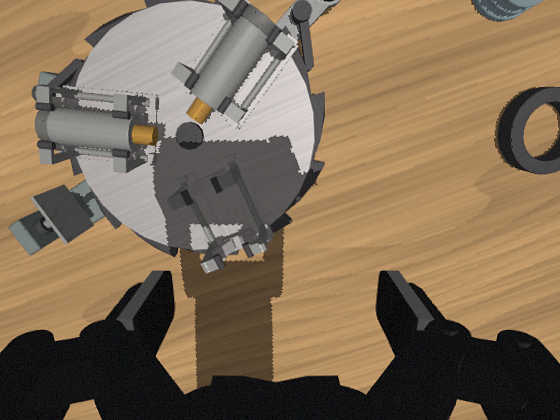

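Wrist view: hub (189,134), empty-nest jaws at about (181,198), (221,184), (210,265), (256,245), target plate (68,212). Now on to the sensor.

Emit:
carry_out:
  series:
    - [[-0.018,-0.036,0.004,0,0.085],[-0.018,-0.036,0.004,0,0.085],[-0.018,-0.036,0.004,0,0.085],[-0.018,-0.036,0.004,0,0.085],[-0.018,-0.036,0.004,0,0.085],[-0.018,-0.036,0.004,0,0.085],[-0.018,-0.036,0.004,0,0.085],[-0.018,-0.036,0.004,0,0.085],[-0.018,-0.036,0.004,0,0.085],[-0.018,-0.036,0.004,0,0.085],[-0.018,-0.036,0.004,0,0.085],[0,0,0,0,0.085]]

```text
time_s: 2.95
eef_pos: [0.4443, 0.3452, 0.2]
tool_rot: [0.986, -0.168, -0.001, -0.001]
ft_force: [-1.6, -0.2, 0.5]
width: 0.0848
grip_force: 0.0
```

```bash
python3 - <<'E'
from h import *
c1=np.load('w1.npy',allow_pickle=True).item();c0=vision.camera_info('top')
print('hub tri',tri(c1,(189,134),c0,(210+286/3.5,165+213/3.5)), onz(c1,(189,134),.06))
p,q=tool();print(p.round(4),q.as_matrix()[:,0].round(3))
c=vision.camera_info('wrist');i=vision.read_camera('wrist')[:,:,::-1]
cv2.imwrite('pics/w2.png',i)
np.save('w2.npy',c,allow_pickle=True)
h=cv2.cvtColor(i,cv2.COLOR_BGR2HSV)
m=((h[...,1]<40)&(h[...,2]>60)).astype(np.uint8)
m=cv2.morphologyEx(m,cv2.MORPH_OPEN,np.ones((3,3)))
cs,_=cv2.findContours(m,0,1)
for k in sorted(cs,key=cv2.contourArea)[::-1][:4]:
    print(cv2.contourArea(k),cv2.minAreaRect(k),[onz(c,x,.036).round(4)[:2] for x in cv2.boxPoints(cv2.minAreaRect(k))])
E
```

```text
hub tri (array([ 0.5705957, -0.0469646,  0.0644879]), np.float64(0.0014540766504391933)) [ 0.56998614 -0.04616365  0.06      ]
[0.4443 0.3452 0.2   ] [ 0.943 -0.331 -0.003]
2721.0 ((274.61944580078125, 195.150146484375), (33.65143966674805, 89.64689636230469), 2.9108378887176514) [array([0.4104, 0.3749]), array([0.4835, 0.3438]), array([0.4729, 0.3181]), array([0.3989, 0.3472])]
695.5 ((411.09014892578125, 297.1051025390625), (67.59857177734375, 18.838167190551758), 62.62229919433594) [array([0.3395, 0.2712]), array([0.3428, 0.2544]), array([0.2677, 0.2391]), array([0.2638, 0.257 ])]
687.5 ((138.6010284423828, 297.15325927734375), (18.02912712097168, 67.16291809082031), 27.80146026611328) [array([0.373 , 0.5371]), array([0.4212, 0.4783]), array([0.4085, 0.4679]), array([0.3592, 0.5262])]
375.5 ((516.0, 9.5), (19.0, 44.0), 90.0) [array([0.5341, 0.133 ]), array([0.5243, 0.097 ]), array([0.5103, 0.0999]), array([0.5205, 0.1361])]
```

View pics/w2.png

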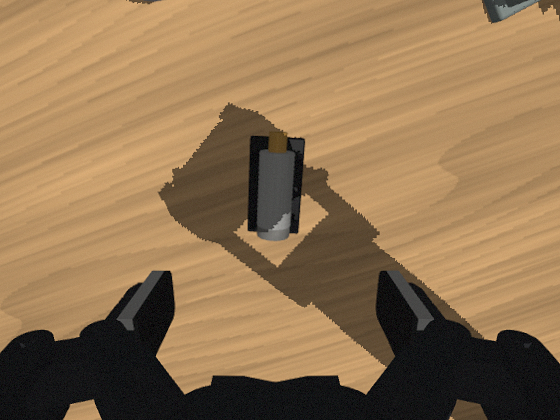

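Wrist view: barrel from the plug end at (277,150) to the face end at (274,240), with the plug tip at (278,131). It is well centred between the fingers.

```bash
python3 - <<'E'
from h import *
c=np.load('w2.npy',allow_pickle=True).item()
p,q=tool()
A=onz(c,(277.0,152),.036);B=onz(c,(273.8,235),.036)
u=(A-B)/np.linalg.norm(A-B);print('axis',np.degrees(np.arctan2(u[1],u[0])))
F=onz(c,(273.5,240),.05);P=onz(c,(278.5,131),.0365)
print('face',F,'tip',P,'len',(P-F)[:2]@u[:2])
C1=F+.037*u;C2=P-.053*u;print(C1,C2)
C=(C1+C2)/2;C[2]=.036
d=C-p; print('C',C,'tool delta',q.inv().apply(d).round(4), 'yaw',np.degrees(np.arctan2(*q.as_matrix()[[1,0],0])))
print(sensors.read_state()['joints'])
E
```

```text
axis -21.50993765569973
face [0.40943502 0.35818314 0.05      ] tip [0.49265968 0.32451433 0.0365    ] len 0.08977348262392562
[0.44385812 0.34461663 0.05      ] [0.44335091 0.34394745 0.0365    ]
C [0.44360452 0.34428204 0.036     ] tool delta [-0.0016 -0.0013  0.1642] yaw -19.42443964014725
[ 5.23469411e-01 -6.47662159e-02  1.80609302e+00  3.55710076e-04
  1.40219506e+00  2.43322520e+00]
```

Emit:
carry_out:
  series:
    - [[-0.0015,-0.0015,0.028,0.03,0.085],[0,0,0.028,0,0.085],[0,0,0.028,0,0.085],[0,0,0.028,0,0.085],[0,0,0.028,0,0.085],[0,0,0.027,0,0.085],[0,0,0,0,0.085],[0,0,0,0,0.02],[0,0,0,0,0.02],[0,0,0,0,0.02],[0,0,0,0,0.02],[0,0,0,0,0.02]]

```text
time_s: 4.0
eef_pos: [0.4478, 0.3441, 0.0373]
tool_rot: [0.982, -0.187, 0.002, -0.003]
ft_force: [1.3, 1.3, 0.0]
width: 0.0279
grip_force: 59.0
```

Emit:
carry_out:
  series:
    - [[0,0,0,0,0.02],[0,0,0,0,0.02],[0,0,0,0,0.02]]

```text
time_s: 4.25
eef_pos: [0.4478, 0.344, 0.0372]
tool_rot: [0.982, -0.187, 0.002, -0.003]
ft_force: [0.7, 5.3, 4.4]
width: 0.028
grip_force: 59.5
```

Emit:
carry_out:
  series:
    - [[0,0,-0.015,0,0.02],[0,0,-0.03,0,0.02],[0,0,-0.035,0,0.02],[0,0,-0.035,0,0.02],[0,0,-0.035,0,0.02],[0,0,-0.015,0,0.02],[0,0,0,0,0.02],[0,0,0,0,0.02]]

```text
time_s: 4.92
eef_pos: [0.4456, 0.3418, 0.1996]
tool_rot: [0.982, -0.187, 0.0, -0.0]
ft_force: [-0.8, -0.9, -2.5]
width: 0.0279
grip_force: 59.5
```

```bash
python3 - <<'E'
from h import *
p,q=tool();print(p.round(4),np.degrees(np.arctan2(*q.as_matrix()[[1,0],0])))
c=vision.camera_info('wrist');i=vision.read_camera('wrist')[:,:,::-1]
cv2.imwrite('pics/w3.png',i); np.save('w3.npy',c,allow_pickle=True)
cv2.imwrite('pics/w3c.png',np.hstack([cv2.resize(i[230:420,180:370],(400,400)),cv2.resize(cv2.imread('pics/w1.png')[130:290,140:300],(400,400))]))
E
```

```text
[0.4456 0.3418 0.1996] -21.544790724452348
```

View pics/w3c.png

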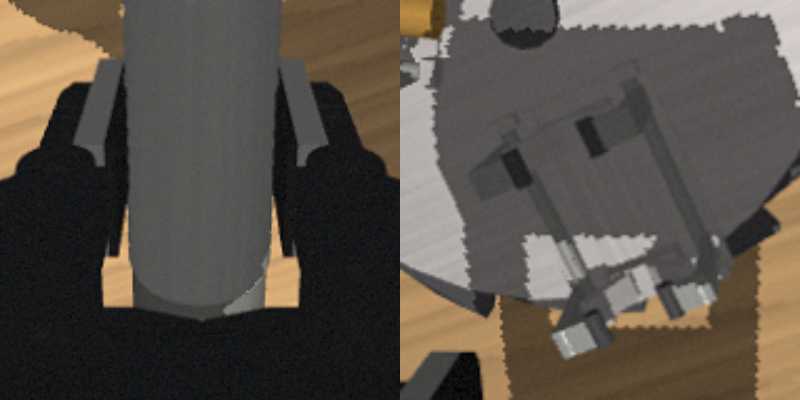

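```bash
python3 - <<'E'
from h import *
c=np.load('w1.npy',allow_pickle=True).item()
hub=np.array([.5703,-.0467])
for z in(.1,.107):
    a,b=onz(c,(201,191),z)[:2],onz(c,(233.5,256.5),z)[:2];d=b-a
    print(z,a,b,np.linalg.norm(d),'dir',np.degrees(np.arctan2(d[1],d[0])),'hubdir',np.degrees(np.arctan2(*(((a+b)/2-hub)[::-1]))),np.linalg.norm((a+b)/2-hub))
i=cv2.imread('pics/w3.png');h=cv2.cvtColor(i,cv2.COLOR_BGR2HSV)
m=((h[...,1]>150)&(h[...,2]>60)&(h[...,0]>8)&(h[...,0]<28)).astype(np.uint8);m[:,:200]=0;m[:,350:]=0;m[260:]=0
k=max(cv2.findContours(m,0,1)[0],key=cv2.contourArea);print(cv2.boundingRect(k),cv2.contourArea(k))
w=np.load('w3.npy',allow_pickle=True).item()
P=np.array([.4456,.3418,.1996]);q=R.from_euler('z',-21.54,degrees=True)*R.from_euler('x',180,degrees=True)
x,y,ww,hh=cv2.boundingRect(k)
for z in(-.003,-.001,.001,.004):
  print(z,'tip',q.inv().apply(onz(w,(x+ww/2,y),P[2]+z)-P).round(4),'base',q.inv().apply(onz(w,(x+ww/2,y+hh),P[2]+z+.0075)-P).round(4))
cv2.imwrite('pics/w3d.png',cv2.resize(i[100:420,180:370],None,fx=1.8,fy=1.8))
E
```

```text
0.1 [ 0.52507295 -0.04700936] [ 0.46325948 -0.04997248] 0.061884447552056646 dir -177.25553813210283 hubdir -178.6524628483413 0.07615484452094629
0.107 [ 0.526144   -0.04900645] [ 0.46591545 -0.05189359] 0.06029770982994525 dir -177.25553813210283 hubdir -177.10950303184433 0.07436489068923213
(257, 170, 40, 50) 1728.5
-0.003 tip [0.0496 0.0013 0.003 ] base [ 0.0322  0.0012 -0.0045]
-0.001 tip [0.0499 0.0013 0.001 ] base [ 0.0329  0.0012 -0.0065]
0.001 tip [ 0.0503  0.0013 -0.001 ] base [ 0.0335  0.0012 -0.0085]
0.004 tip [ 0.0508  0.0012 -0.004 ] base [ 0.0345  0.0012 -0.0115]
```

View pics/w3d.png

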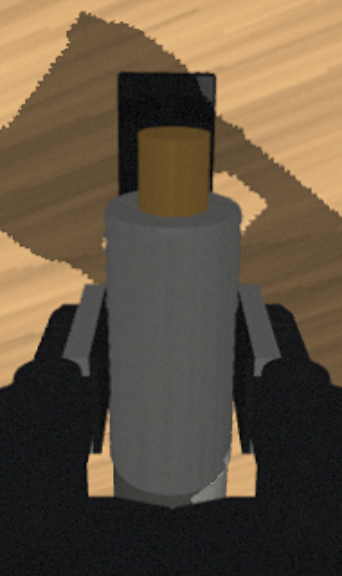

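Sensor is held straight, its centre about -4 mm in tool x and +1.3 mm in tool y. Nest estimate is (0.4965, -0.050), direction -177°. Next I move back from the nest, aligned with it, for one close look.

Emit:
carry_out:
  series:
    - [[0,0,-0.0125,-0.106,0.02],[0,0,-0.0125,-0.106,0.02],[0,0,-0.0125,-0.106,0.02],[0,0,-0.0125,-0.106,0.02],[-0.01,0.034,0,0,0.02],[-0.01,0.034,0,0,0.02],[-0.01,0.034,0,0,0.02],[-0.01,0.034,0,0,0.02],[-0.01,0.034,0,0,0.02],[-0.01,0.034,0,0,0.02],[-0.01,0.034,0,0,0.02],[-0.005,0.034,0,0,0.02]]

```text
time_s: 5.97
eef_pos: [0.3813, 0.0654, 0.2458]
tool_rot: [1.0, 0.024, -0.003, 0.0]
ft_force: [0.4, -1.3, -1.0]
width: 0.0286
grip_force: 59.7
```

Emit:
carry_out:
  series:
    - [[0,0.034,0,0,0.02],[0,0.034,0,0,0.02],[0,0.034,0,0,0.02],[0,0.015,0,0,0.02],[0,0,0,0,0.02],[0,0,0,0,0.02]]

```text
time_s: 6.47
eef_pos: [0.3881, -0.0503, 0.2466]
tool_rot: [1.0, 0.023, -0.002, -0.001]
ft_force: [-0.4, 0.1, -1.4]
width: 0.0282
grip_force: 59.8
```

```bash
python3 - <<'E'
from h import *
p,q=tool();print(p.round(4),np.degrees(np.arctan2(*q.as_matrix()[[1,0],0])))
c=vision.camera_info('wrist');i=vision.read_camera('wrist')[:,:,::-1]
cv2.imwrite('pics/w4.png',i); np.save('w4.npy',c,allow_pickle=True)
print(proj(c,[.4965,-.05,.1]))
cv2.imwrite('pics/w4c.png',cv2.resize(i[0:180,170:410],None,fx=3.3,fy=3.3,interpolation=2))
E
```

```text
[ 0.3881 -0.0503  0.2466] 2.613509331964233
[281.12475969  54.49523848]
```

View pics/w4c.png

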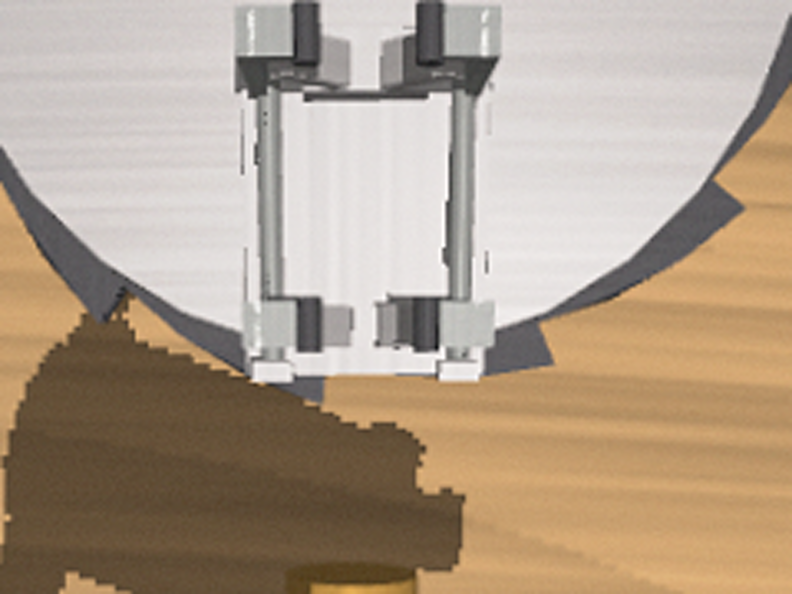

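View: rollers at crop (310,325)/(427,325) in front and (307,32)/(429,32) behind; the nest axis is vertical in the image at column ~281.6.

```bash
python3 - <<'E'
from h import *
c=np.load('w4.npy',allow_pickle=True).item();p,q=tool()
print(p.round(4),np.degrees(np.arctan2(*q.as_matrix()[[1,0],0])))
for z in(.1,.105,.108):
    # roller end edges: front roller rear/near edges rows 296..351, rear roller 2..62 (crop px)
    a,b=onz(c,(281.5,9.7),z),onz(c,(281.7,98.2),z);d=b-a;m=(a+b)/2
    gap=onz(c,(170+310/3.3,98.2),z)-onz(c,(170+427/3.3,98.2),z)
    fr=onz(c,(281.7,351/3.3),z)-onz(c,(281.7,296/3.3),z)
    print(z,m.round(4),np.linalg.norm(d[:2]),'dir',np.degrees(np.arctan2(d[1],d[0])),'gap',abs(gap[1]),'rollerlen',abs(fr[0]),'tool',q.inv().apply(m-p).round(4))
E
```

```text
[ 0.3883 -0.0497  0.247 ] 2.713660022643749
0.1 [ 0.4962 -0.0504  0.1   ] 0.0611006933624275 dir -177.04531296702748 gap 0.026522456475451907 rollerlen 0.012042803697103588 tool [0.1083 0.0061 0.1466]
0.105 [ 0.4956 -0.0503  0.105 ] 0.05998737060374214 dir -177.04531296702746 gap 0.026039187746646965 rollerlen 0.011823370386341736 tool [0.1077 0.006  0.1416]
0.108 [ 0.4952 -0.0503  0.108 ] 0.059319376948531066 dir -177.04531296702746 gap 0.025749226509363995 rollerlen 0.011691710399884592 tool [0.1073 0.0059 0.1386]
```

Emit:
carry_out:
  series:
    - [[0.028,0.0012,0,-0.002,0.02],[0.028,0.0012,0,-0.002,0.02],[0.028,0.0012,0,0,0.02],[0.0286,0.0012,0,0,0.02],[0,0,0.025,0,0.02],[0,0,0.025,0,0.02],[0,0,0.025,0,0.02],[0,0,0.025,0,0.02],[0,0,0,0,0.02],[0,0,0,0,0.02],[0,0,0,0,0.02]]

```text
time_s: 7.43
eef_pos: [0.5025, -0.0486, 0.1504]
tool_rot: [1.0, 0.027, 0.001, 0.0]
ft_force: [0.3, 0.2, -1.6]
width: 0.0283
grip_force: 59.9
```

```bash
python3 - <<'E'
from h import *
p,q=tool();print(p.round(4),np.degrees(np.arctan2(*q.as_matrix()[[1,0],0])))
t=np.array([.4967,-.0503,.0952]);s=q.apply([-.0038,.0012,0])
print('tool move',q.inv().apply(t-s-p).round(4))
c=vision.camera_info('scene');i=vision.read_camera('scene')[:,:,::-1];u=proj(c,t).astype(int)
cv2.imwrite('pics/s1.png',cv2.resize(i[u[1]-55:u[1]+50,u[0]-75:u[0]+65],None,fx=5,fy=5,interpolation=2))
E
```

```text
[ 0.5025 -0.0486  0.1504] 3.0540399388402637
tool move [-0.0022  0.0002  0.0552]
```

View pics/s1.png

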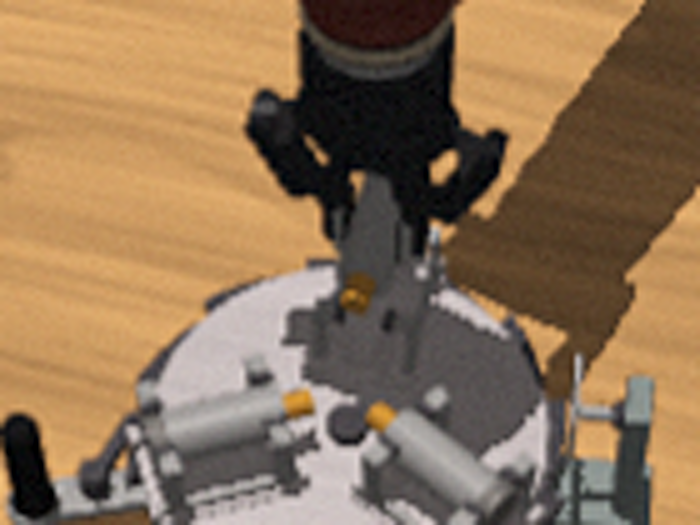

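The sensor hangs aligned over the nest, plug toward the hub. Pressing it in.

Emit:
carry_out:
  series:
    - [[-0.002,0,0.01,0,0.02],[0,0,0.01,0,0.02],[0,0,0.008,0,0.02],[0,0,0.005,0,0.02],[0,0,0.005,0,0.02],[0,0,0.003,0,0.02],[0,0,0.003,0,0.02],[0,0,0,0,0.02]]

```text
time_s: 8.15
eef_pos: [0.5007, -0.0496, 0.1053]
tool_rot: [1.0, 0.026, 0.001, 0.0]
ft_force: [2.8, 0.2, -1.4]
width: 0.0281
grip_force: 60.0
```

Emit:
carry_out:
  series:
    - [[0,0,0.002,0,0.02],[0,0,0.002,0,0.02],[0,0,0.002,0,0.02],[0,0,0.002,0,0.02],[0,0,0,0,0.02],[0,0,0,0,0.02]]

```text
time_s: 8.65
eef_pos: [0.4989, -0.0492, 0.0958]
tool_rot: [1.0, 0.026, -0.001, -0.0]
ft_force: [1.1, -0.0, -7.0]
width: 0.028
grip_force: 59.5
```

Emit:
carry_out:
  series:
    - [[0,0,0.001,0,0.02],[0,0,0.001,0,0.02],[0,0,0,0,0.02],[0,0,0,0,0.02]]

```text
time_s: 8.98
eef_pos: [0.4992, -0.0493, 0.0953]
tool_rot: [1.0, 0.026, -0.001, -0.0]
ft_force: [-5.8, 1.1, 0.9]
width: 0.0281
grip_force: 60.2
```

Emit:
carry_out:
  series:
    - [[0,0,0.0015,0,0.02],[0,0,0,0,0.02],[0,0,0,0,0.02]]

```text
time_s: 9.23
eef_pos: [0.4993, -0.0494, 0.0951]
tool_rot: [1.0, 0.026, -0.001, -0.0]
ft_force: [-9.6, 2.4, 7.9]
width: 0.0281
grip_force: 61.1
```

```bash
python3 - <<'E'
from h import *
p,q=tool();print(p.round(4),sensors.read_state()['ft_force'])
c=vision.camera_info('scene');i=vision.read_camera('scene')[:,:,::-1];u=proj(c,[.4967,-.05,.095]).astype(int)
a=cv2.resize(i[u[1]-30:u[1]+40,u[0]-60:u[0]+40],None,fx=5,fy=5,interpolation=2)
c=vision.camera_info('wrist');i=vision.read_camera('wrist')[:,:,::-1];b=cv2.resize(i[120:,150:400],(292,350))
cv2.imwrite('pics/s2.png',np.hstack([a,b]))
E
```

```text
[ 0.4993 -0.0494  0.0951] [-9.59798836  2.36883355  7.87018124]
```

View pics/s2.png

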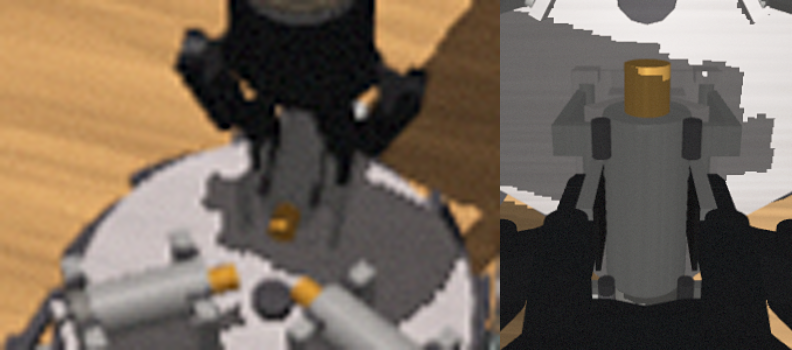

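The force reversed at constant height, so it's seated; the rollers lie over the barrel. Releasing and lifting.

Emit:
carry_out:
  series:
    - [[0,0,0,0,0.05],[0,0,0,0,0.05],[0,0,0,0,0.05],[0,0,0,0,0.05],[0,0,-0.03,0,0.05],[0,0,-0.03,0,0.05],[0,0,-0.03,0,0.05],[0,0,-0.03,0,0.05],[0,0,-0.03,0,0.05],[0,0,0,0,0.05]]

```text
time_s: 10.17
eef_pos: [0.5034, -0.0503, 0.2518]
tool_rot: [1.0, 0.026, 0.006, 0.002]
ft_force: [0.6, -0.4, 1.6]
width: 0.0502
grip_force: 0.0
```

```bash
python3 - <<'E'
from h import *
p,q=tool();print(p.round(4),np.degrees(np.arctan2(*q.as_matrix()[[1,0],0])))
c0=vision.camera_info('top');c1=vision.camera_info('scene')
t=vision.read_camera('top')[:,:,::-1];s=vision.read_camera('scene')[:,:,::-1]
cv2.imwrite('pics/t5.png',t);cv2.imwrite('pics/s5.png',s)
P=[]
for c,i in((c0,t),(c1,s)):
    u=proj(c,[.65,-.20,.1]).astype(int);x0,y0=u-25
    m=(i[y0:y0+50,x0:x0+50].max(2)<45).astype(np.uint8)
    for k in sorted(cv2.findContours(m,0,1)[0],key=cv2.contourArea)[::-1][:2]:
        print(u,cv2.contourArea(k),cv2.boundingRect(k),[ (v[0]+[x0,y0]).tolist() for v in k][::3])
# plug position in top and scene
E
```

```text
[ 0.5034 -0.0503  0.2518] 2.9658279773594307
[360 190] 98.5 (16, 23, 15, 14) [[360, 188], [358, 190], [355, 193], [352, 194], [351, 197], [354, 200], [357, 200], [360, 198], [362, 195], [365, 192], [364, 189], [362, 188]]
[360 190] 8.0 (13, 41, 3, 9) [[350, 206], [349, 209], [349, 212], [350, 213], [350, 210], [350, 207]]
[213 213] 115.0 (21, 21, 11, 21) [[211, 209], [209, 212], [210, 215], [211, 218], [211, 221], [212, 224], [212, 227], [215, 229], [218, 228], [219, 225], [218, 222], [217, 219], [216, 216], [216, 213], [215, 210], [212, 209]]
[213 213] 7.5 (38, 34, 5, 4) [[229, 222], [226, 223], [228, 225], [230, 223]]
```

```bash
python3 - <<'E'
from h import *
c0=vision.camera_info('top');c1=vision.camera_info('scene')
hub=np.array([.5703,-.0467])
X,e=tri(c0,(361,192),c1,(212.8,212.5));print('grip',X,e)
for G in(X,onz(c0,(361,192),.112),onz(c1,(212.8,212.5),.112)):
    d=G[:2]-hub;print(G.round(4),np.linalg.norm(d),np.degrees(np.arctan2(d[1],d[0])))
w=np.load('w1.npy',allow_pickle=True).item()
for p in((68,212),(82,185),(98,228)):print(onz(w,p,.117))
E
```

```text
grip [ 0.6475582  -0.20244552  0.09855693] 0.0002281431175500186
[ 0.6476 -0.2024  0.0986] 0.17385481342326037 -63.61610343604378
[ 0.6444 -0.1995  0.112 ] 0.1698339879770828 -64.13608274847866
[ 0.6551 -0.1981  0.112 ] 0.1735091963760945 -60.74561195168408
[0.54888579 0.05358618 0.117     ]
[0.56390961 0.03216027 0.117     ]
[0.52875706 0.03701474 0.117     ]
```

Emit:
carry_out:
  series:
    - [[0.0227,0.0264,0,0,0.05],[0.0227,0.0264,0,0,0.05],[0.0227,0.0264,0,0,0.05],[0.0227,0.0264,0,0,0.05],[0.0227,0.0264,0,0,0.05],[0.0227,0.0264,0,0,0.05],[0,0,0,-0.117,0.05],[0,0,0,-0.117,0.05],[0,0,0,-0.117,0.05],[0,0,0,-0.117,0.05],[0,0,0,-0.117,0.05],[0,0,0,-0.117,0.05]]

```text
time_s: 11.27
eef_pos: [0.6433, -0.2003, 0.2407]
tool_rot: [0.929, 0.371, -0.001, -0.001]
ft_force: [-0.2, 0.7, -0.1]
width: 0.0499
grip_force: 0.0
```

Emit:
carry_out:
  series:
    - [[0,0,0,-0.117,0.05],[0,0,0,-0.117,0.05],[0,0,0,-0.117,0.05],[0,0,0,-0.117,0.05],[0,0,0,-0.117,0.05],[0,0,0,-0.117,0.05],[0,0,0,-0.117,0.05],[0,0,0,-0.117,0.05],[0,0,0,-0.117,0.05],[0,0,0,-0.117,0.05],[0,0,0,-0.117,0.05],[0,0,0,0,0.05]]

```text
time_s: 12.27
eef_pos: [0.6433, -0.2003, 0.241]
tool_rot: [0.522, 0.853, -0.0, -0.002]
ft_force: [0.7, 0.6, 0.3]
width: 0.05
grip_force: 0.0
```

```bash
python3 - <<'E'
from h import *
p,q=tool();print(p.round(4),np.degrees(np.arctan2(*q.as_matrix()[[1,0],0])),sensors.read_state()['joints'].round(2))
c=vision.camera_info('wrist');i=vision.read_camera('wrist')[:,:,::-1];cv2.imwrite('pics/w6.png',i);np.save('w6.npy',c,allow_pickle=True)
print('expect grip top',proj(c,[.6476,-.2015,.112]),'bottom',proj(c,[.6476,-.2015,.06]),'hub',proj(c,[.5703,-.0467,.06]))
m=(i.max(2)<50).astype(np.uint8)
n,l,st,ce=cv2.connectedComponentsWithStats(m)
for k in range(1,n):
    if st[k,4]>80:print(st[k],ce[k].round(1))
E
```

```text
[ 0.6433 -0.2003  0.241 ] 117.02713298127138 [-0.41  0.17  1.49  0.    1.48 -0.88]
expect grip top [280.73326859 210.13424633] bottom [280.06183567 193.8268302 ] hub [282.54794715 -18.29336722]
[145   0  22  54 263] [152.1  28.5]
[305  17  10  17  95] [308.5  26.5]
[158  55  63  63 617] [194.   91.7]
[330  95  32  28 239] [343.2 111.4]
[311 104  10  17  88] [316.  113.9]
[263 142  25  23 328] [276.2 153.8]
[ 265  176   27   46 1022] [278.  198.7]
[ 32 206  62  68 879] [ 73.8 230.1]
[ 20 225  48  51 809] [ 35.7 255.1]
[    0   261   560   159 42831] [276.6 368.6]
```

Grip blob's top is at about (278,209), within 2 px of the prediction. Descending around it.

Emit:
carry_out:
  series:
    - [[-0.003,0.0015,0.032,0,0.05],[0,0,0.032,0,0.05],[0,0,0.032,0,0.05],[0,0,0.032,0,0.05],[0,0,0.032,0,0.05],[0,0,0,0,0.05],[0,0,0,0,0.028],[0,0,0,0,0.028],[0,0,0,0,0.028],[0,0,0,0,0.028]]

```text
time_s: 13.15
eef_pos: [0.6487, -0.2034, 0.0872]
tool_rot: [0.523, 0.852, 0.0, 0.003]
ft_force: [-0.9, -0.3, -0.3]
width: 0.0281
grip_force: 0.0
```

Emit:
carry_out:
  series:
    - [[0.0004,-0.0105,0,0.06,0.028],[0.0004,-0.0105,0,0.06,0.028],[0.0004,-0.0105,0,0.06,0.028],[0.0004,-0.0105,0,0.06,0.028],[0.0004,-0.0105,0,0.06,0.028],[0.0004,-0.0105,0,0.06,0.028],[0.0004,-0.0105,0,0.06,0.028],[0.0004,-0.0105,0,0.06,0.028]]

```text
time_s: 13.82
eef_pos: [0.5683, -0.2217, 0.0871]
tool_rot: [0.712, 0.702, 0.002, 0.004]
ft_force: [7.3, 0.8, -0.4]
width: 0.0279
grip_force: 3.4
```

```bash
cat > lev.py <<'E'
from h import *
s=sensors.read_state();p,q=tool(s);d=p[:2]-[.5703,-.0467]
phi=np.degrees(np.arctan2(d[1],d[0]))
print('t',s['time_s'],p.round(4),'r',np.linalg.norm(d).round(4),'phi',phi.round(2),'yaw-180',np.degrees(np.arctan2(*q.as_matrix()[[1,0],0]))-180,'F tool',q.inv().apply(s['ft_force']).round(1))
E
python3 lev.py
```

```text
t 13.8167 [ 0.5683 -0.2217  0.0871] r 0.175 phi -90.65 yaw-180 -90.77623280569827 F tool [0.9 7.3 0.5]
```

Emit:
carry_out:
  series:
    - [[0.0003,-0.007,0,0.04,0.028],[0.0003,-0.007,0,0.04,0.028],[0.0003,-0.007,0,0.04,0.028],[0,0,0,0,0.028]]

```text
time_s: 14.15
eef_pos: [0.5453, -0.2196, 0.0862]
tool_rot: [0.752, 0.659, 0.001, 0.002]
ft_force: [-0.1, 0.1, -0.1]
width: 0.0279
grip_force: 0.0
```

```bash
python3 lev.py
```

```text
t 14.15 [ 0.5453 -0.2196  0.0862] r 0.1747 phi -98.23 yaw-180 -97.5163461953399 F tool [ 0.1 -0.1  0.1]
```

Emit:
carry_out:
  series:
    - [[0.0003,-0.007,0,0.04,0.028],[0.0002,-0.0035,0,0.02,0.028],[0,0,0,0,0.028]]

```text
time_s: 14.4
eef_pos: [0.5351, -0.2174, 0.0853]
tool_rot: [0.771, 0.637, 0.0, 0.001]
ft_force: [0.2, 0.2, 1.1]
width: 0.028
grip_force: 0.5
```

```bash
python3 lev.py
```

```text
t 14.4 [ 0.5351 -0.2174  0.0853] r 0.1743 phi -101.66 yaw-180 -100.87445848659776 F tool [ 0.2  0.2 -1.1]
```

Emit:
carry_out:
  series:
    - [[0.0002,-0.0035,0,0.02,0.028],[0.0002,-0.0035,0,0.02,0.028],[0,0,0,0,0.028],[0,0,0,0,0.028]]

```text
time_s: 14.73
eef_pos: [0.5297, -0.2161, 0.0852]
tool_rot: [0.784, 0.621, 0.002, 0.003]
ft_force: [8.0, -3.3, 0.0]
width: 0.0279
grip_force: 4.1
```

```bash
python3 lev.py
```

```text
t 14.7333 [ 0.5297 -0.2161  0.0852] r 0.1742 phi -103.47 yaw-180 -103.2198846678985 F tool [-1.4  8.5  0. ]
```

Emit:
carry_out:
  series:
    - [[0.0002,-0.0035,0,0.02,0.028],[0.0001,-0.003,0,0.01,0.028],[0,0,0,0,0.028],[0,0,0,0,0.028]]

```text
time_s: 15.07
eef_pos: [0.5296, -0.2156, 0.0853]
tool_rot: [0.793, 0.609, 0.007, 0.01]
ft_force: [35.9, -8.5, -20.5]
width: 0.0281
grip_force: 18.6
```

```bash
python3 lev.py
```

```text
t 15.0667 [ 0.5296 -0.2156  0.0853] r 0.1738 phi -103.56 yaw-180 -104.97780586776456 F tool [ 1.1 36.4 21.4]
```

At the stop. Pushing it back.

Emit:
carry_out:
  series:
    - [[0.0004,0.0105,0,-0.06,0.028],[0.0004,0.0105,0,-0.06,0.028],[0.0004,0.0105,0,-0.06,0.028],[0.0004,0.0105,0,-0.06,0.028],[0.0004,0.0105,0,-0.06,0.028],[0.0004,0.0105,0,-0.06,0.028],[0.0004,0.0105,0,-0.06,0.028],[0.0004,0.0105,0,-0.06,0.028],[0.0004,0.0105,0,-0.06,0.028],[0.0004,0.0105,0,-0.06,0.028],[0.0004,0.0105,0,-0.06,0.028],[0,0,0,0,0.028]]

```text
time_s: 16.07
eef_pos: [0.6344, -0.2039, 0.0829]
tool_rot: [0.552, 0.834, -0.0, -0.001]
ft_force: [-0.4, -0.5, -0.2]
width: 0.0284
grip_force: 0.0
```

```bash
python3 lev.py
```

```text
t 16.0667 [ 0.6344 -0.2039  0.0829] r 0.1698 phi -67.81 yaw-180 -67.02018255485773 F tool [-0.3 -0.6  0.2]
```

Emit:
carry_out:
  series:
    - [[-0.003,0.009,0,-0.05,0.028],[-0.001,0.009,-0.002,-0.05,0.028],[0,0.006,0,-0.03,0.028],[0,0,0,0,0.028],[0,0,0,0,0.028]]

```text
time_s: 16.48
eef_pos: [0.6578, -0.1976, 0.0857]
tool_rot: [0.498, 0.867, 0.0, -0.0]
ft_force: [-0.6, -1.2, 1.1]
width: 0.0281
grip_force: 0.0
```

```bash
python3 lev.py
```

```text
t 16.4833 [ 0.6578 -0.1976  0.0857] r 0.1744 phi -59.89 yaw-180 -59.701305507266 F tool [-0.7 -1.2 -1.1]
```

Small pushes until the rest stop shows in the force.

Emit:
carry_out:
  series:
    - [[0,0.003,0,-0.01,0.028],[0,0.002,0,-0.01,0.028],[0,0,0,0,0.028],[0,0,0,0,0.028]]

```text
time_s: 16.82
eef_pos: [0.6597, -0.1965, 0.0858]
tool_rot: [0.489, 0.872, -0.002, -0.002]
ft_force: [-10.2, -2.9, 3.8]
width: 0.028
grip_force: 4.9
```

```bash
python3 lev.py
```

```text
t 16.8167 [ 0.6597 -0.1965  0.0858] r 0.1744 phi -59.19 yaw-180 -58.52165415127176 F tool [  2.8 -10.2  -3.7]
```

Emit:
carry_out:
  series:
    - [[0.0003,-0.0105,0,0.06,0.028],[0.0003,-0.0105,0,0.06,0.028],[0.0003,-0.0105,0,0.06,0.028],[0.0003,-0.0105,0,0.06,0.028],[0.0003,-0.0105,0,0.06,0.028],[0.0003,-0.0105,0,0.06,0.028],[0.0003,-0.0105,0,0.06,0.028],[0.0003,-0.0105,0,0.06,0.028],[0.0003,-0.0105,0,0.06,0.028],[0.0003,-0.0105,0,0.06,0.028],[0.0003,-0.0105,0,0.06,0.028],[0.0003,-0.0105,0,0.06,0.028]]

```text
time_s: 17.82
eef_pos: [0.5419, -0.2193, 0.0868]
tool_rot: [0.766, 0.643, 0.001, 0.002]
ft_force: [4.4, -1.1, -2.0]
width: 0.028
grip_force: 2.1
```

Emit:
carry_out:
  series:
    - [[0.0002,-0.0035,0,0.02,0.028],[0.0002,-0.0035,0,0.02,0.028],[0.0002,-0.0035,0,0.02,0.028],[0,0,0,0,0.028],[0,0,0,0,0.028]]

```text
time_s: 18.23
eef_pos: [0.5306, -0.216, 0.0859]
tool_rot: [0.783, 0.621, -0.0, -0.001]
ft_force: [0.5, 1.0, 0.1]
width: 0.0277
grip_force: 0.0
```

```bash
python3 lev.py
```

```text
t 18.2333 [ 0.5306 -0.216   0.0859] r 0.1739 phi -103.18 yaw-180 -103.15528690078406 F tool [ 1.   0.3 -0.1]
```

Emit:
carry_out:
  series:
    - [[0.0002,-0.0035,0,0.015,0.028],[0.0001,-0.002,0,0,0.028],[0,0,0,0,0.028],[0,0,0,0,0.028]]

```text
time_s: 18.57
eef_pos: [0.5297, -0.2156, 0.086]
tool_rot: [0.788, 0.615, 0.004, 0.005]
ft_force: [19.7, -5.9, -13.0]
width: 0.0283
grip_force: 10.1
```

```bash
python3 lev.py
```

```text
t 18.5667 [ 0.5297 -0.2156  0.086 ] r 0.1737 phi -103.52 yaw-180 -104.07051311491213 F tool [-0.9 20.4 13.2]
```

Stop reached; back again.

Emit:
carry_out:
  series:
    - [[-0.0001,0.0105,0,-0.06,0.028],[-0.0001,0.0105,0,-0.06,0.028],[0.0001,0.0105,0,-0.06,0.028],[0.0001,0.0105,0,-0.06,0.028],[0.0001,0.0105,0,-0.06,0.028],[0.0001,0.0105,0,-0.06,0.028],[0.0001,0.0105,0,-0.06,0.028],[0.0001,0.0105,0,-0.06,0.028],[0.0001,0.0105,0,-0.06,0.028],[0.0001,0.0105,0,-0.06,0.028],[0.0001,0.0105,0,-0.06,0.028],[0.0001,0.0105,0,-0.06,0.028]]

```text
time_s: 19.57
eef_pos: [0.6471, -0.2029, 0.0849]
tool_rot: [0.52, 0.854, -0.001, -0.002]
ft_force: [-4.5, -0.3, 0.8]
width: 0.0278
grip_force: 1.8
```

Emit:
carry_out:
  series:
    - [[0,0.007,0,-0.04,0.028],[0,0.004,0,-0.025,0.028],[0,0.002,0,0,0.028],[0,0,0,0,0.028],[0,0,0,0,0.028]]

```text
time_s: 19.98
eef_pos: [0.6595, -0.1971, 0.0856]
tool_rot: [0.493, 0.87, 0.0, -0.0]
ft_force: [-0.9, -0.2, -0.5]
width: 0.028
grip_force: 0.4
```

```bash
python3 lev.py
```

```text
t 19.9833 [ 0.6595 -0.1971  0.0856] r 0.1749 phi -59.34 yaw-180 -59.09622680325384 F tool [ 0.3 -0.9  0.5]
```

Emit:
carry_out:
  series:
    - [[0,0.003,0,0,0.028],[0,0,0,0,0.028],[0,0,0,0,0.028]]

```text
time_s: 20.23
eef_pos: [0.6599, -0.1969, 0.0855]
tool_rot: [0.493, 0.87, -0.002, -0.002]
ft_force: [-9.4, -3.1, 3.4]
width: 0.0279
grip_force: 4.7
```

```bash
python3 lev.py; cat > plugs.py <<'E'
from h import *
def plugs(i,c):
    h=cv2.cvtColor(i,cv2.COLOR_BGR2HSV);u=proj(c,[.5703,-.0467,.09])
    m=((h[...,1]>140)&(h[...,2]>70)&(h[...,0]>8)&(h[...,0]<24)).astype(np.uint8)
    n,l,st,ce=cv2.connectedComponentsWithStats(m)
    for k in range(1,n):
        if st[k,4]>12 and np.hypot(*(ce[k]-u))<30:
            d=(onz(c,ce[k],.097)-[.5703,-.0467,.097])[:2];print('  plug',ce[k].round(1),st[k,4],np.linalg.norm(d).round(4),np.degrees(np.arctan2(d[1],d[0])).round(1))
if __name__=='__main__':
  for n in('top','scene'):
    i=vision.read_camera(n)[:,:,::-1];print(n);plugs(i,vision.camera_info(n))
    print(' start');plugs(cv2.imread(f'pics/{n}0.png'),vision.camera_info(n))
E
python3 plugs.py
```

```text
t 20.2333 [ 0.6599 -0.1969  0.0855] r 0.1749 phi -59.19 yaw-180 -59.11037060736389 F tool [ 2.2 -9.7 -3.4]
top
  plug [289.6 211.6] 25 0.0293 13.2
  plug [303.5 228.3] 21 0.0265 -109.4
  plug [282.1 231.8] 16 0.0289 127.7
 start
  plug [280.8 217.8] 24 0.0298 62.2
  plug [302.8 217. ] 29 0.0285 -54.1
scene
  plug [280.8 176.9] 14 0.0849 -169.2
  plug [269.4 198.9] 32 0.0258 -101.7
  plug [288.4 199.8] 31 0.0292 123.6
  plug [277.  210.5] 18 0.025 10.6
 start
  plug [268.3 206.1] 23 0.0277 -50.3
  plug [284.4 209.1] 21 0.0269 55.8
```

Nest now at ~130°; heading ~9.5° puts the target at ~99.5°, so exactly one more notch.

Emit:
carry_out:
  series:
    - [[0.0003,-0.0105,0,0.06,0.028],[0.0003,-0.0105,0,0.06,0.028],[0.0003,-0.0105,0,0.06,0.028],[0.0003,-0.0105,0,0.06,0.028],[0.0003,-0.0105,0,0.06,0.028],[0.0003,-0.0105,0,0.06,0.028],[0.0003,-0.0105,0,0.06,0.028],[0.0003,-0.0105,0,0.06,0.028],[0.0003,-0.0105,0,0.06,0.028],[0.0003,-0.0105,0,0.06,0.028],[0.0003,-0.0105,0,0.06,0.028],[0.0003,-0.0105,0,0.06,0.028]]

```text
time_s: 21.33
eef_pos: [0.5421, -0.2191, 0.087]
tool_rot: [0.769, 0.639, 0.001, 0.003]
ft_force: [3.7, -3.0, -2.2]
width: 0.0281
grip_force: 2.2
```

Emit:
carry_out:
  series:
    - [[0.0002,-0.0035,0,0.02,0.028],[0.0002,-0.0035,0,0.02,0.028],[0.0002,-0.0035,0,0.02,0.028],[0.0002,-0.0035,0,0,0.028],[0,-0.002,0,0,0.028],[0,0,0,0,0.028],[0,0,0,0,0.028]]

```text
time_s: 21.92
eef_pos: [0.5297, -0.2156, 0.0868]
tool_rot: [0.787, 0.617, 0.003, 0.006]
ft_force: [17.3, -7.4, -11.2]
width: 0.0276
grip_force: 9.4
```

```bash
python3 lev.py
```

```text
t 21.9167 [ 0.5297 -0.2156  0.0868] r 0.1737 phi -103.5 yaw-180 -103.78215651178904 F tool [-3.  18.4 11.4]
```

Emit:
carry_out:
  series:
    - [[-0.0001,0.0105,0,-0.06,0.028],[-0.0001,0.0105,0,-0.06,0.028],[0.0001,0.0105,0,-0.06,0.028],[0.0001,0.0105,0,-0.06,0.028],[0.0001,0.0105,0,-0.06,0.028],[0.0001,0.0105,0,-0.06,0.028],[0.0001,0.0105,0,-0.06,0.028],[0.0001,0.0105,0,-0.06,0.028],[0.0001,0.0105,0,-0.06,0.028],[0.0001,0.0105,0,-0.06,0.028],[0.0001,0.0105,0,-0.06,0.028],[0.0001,0.0105,0,-0.06,0.028]]

```text
time_s: 22.92
eef_pos: [0.6474, -0.2015, 0.0854]
tool_rot: [0.518, 0.856, -0.0, -0.002]
ft_force: [-4.7, -0.4, 1.8]
width: 0.0283
grip_force: 2.0
```

Emit:
carry_out:
  series:
    - [[0,0.007,0,-0.04,0.028],[0,0.004,0,-0.02,0.028],[0,0.003,0,0,0.028],[0,0.002,0,0,0.028],[0,0,0,0,0.028],[0,0,0,0,0.028]]

```text
time_s: 23.42
eef_pos: [0.659, -0.1954, 0.0853]
tool_rot: [0.493, 0.87, -0.003, -0.003]
ft_force: [-12.1, -4.6, 5.1]
width: 0.0281
grip_force: 6.0
```

```bash
python3 lev.py; python3 plugs.py
```

```text
t 23.4167 [ 0.659  -0.1954  0.0853] r 0.1732 phi -59.19 yaw-180 -59.12617076367607 F tool [  2.3 -12.8  -5. ]
top
  plug [296.3 211.9] 30 0.0293 -16.6
  plug [279.2 225.8] 20 0.0299 98.2
  plug [299.8 232.9] 22 0.0256 -139.2
 start
  plug [280.8 217.8] 24 0.0298 62.2
  plug [302.8 217. ] 29 0.0285 -54.1
scene
  plug [273.7 196. ] 34 0.0241 -135.7
  plug [289. 205.] 25 0.0304 91.1
  plug [272.8 209.6] 21 0.0259 -15.5
 start
  plug [268.3 206.1] 23 0.0277 -50.3
  plug [284.4 209.1] 21 0.0269 55.8
```

Sensor now at ~99°, on target. Centre the cage, open, and lift clear.

Emit:
carry_out:
  series:
    - [[0,-0.005,0,0,0.032],[0,0,0,0,0.05],[0,0,0,0,0.05],[0,0,0,0,0.05],[0,0,-0.03,0,0.05],[0,0,-0.035,0,0.05],[0,0,-0.035,0,0.05],[0,0,-0.035,0,0.05],[0,0,-0.02,0,0.05],[0,0,0,0,0.05],[0,0,0,0,0.05]]

```text
time_s: 24.43
eef_pos: [0.6589, -0.1967, 0.2434]
tool_rot: [0.493, 0.87, 0.0, 0.002]
ft_force: [-0.1, 0.7, -0.1]
width: 0.05
grip_force: 0.0
```

```bash
python3 lev.py; python3 plugs.py | grep -A3 -E '^(top|scene)'; python3 - <<'E'
from h import *
for n,f,z in(('top','t5',.112),):
    c=vision.camera_info(n);i=vision.read_camera(n)[:,:,::-1]
    for im in(i,cv2.imread(f'pics/{f}.png')):
        x0,y0=335,160;m=(im[y0:y0+60,x0:x0+50].max(2)<45).astype(np.uint8)
        k=max(cv2.findContours(m,0,1)[0],key=cv2.contourArea);print(cv2.contourArea(k),np.add(k[:,0].mean(0),[x0,y0]))
c=vision.camera_info('wrist');i=vision.read_camera('wrist')[:,:,::-1]
n,l,st,ce=cv2.connectedComponentsWithStats((i.max(2)<50).astype(np.uint8))
for a in(-60.5,-63,-66):
    g=np.array([.5703+.175*np.cos(np.radians(a)),-.0467+.175*np.sin(np.radians(a)),.09]);print('exp',a,proj(c,g))
for k in range(1,n):
    if st[k,4]>500:print(st[k],ce[k].round(1))
E
```

```text
t 24.4333 [ 0.6589 -0.1967  0.2434] r 0.1742 phi -59.44 yaw-180 -59.04390856868376 F tool [0.6 0.3 0.1]
top
  plug [296.4 212. ] 32 0.0292 -17.3
  plug [279.2 225.8] 20 0.0299 98.2
  plug [299.5 233.1] 18 0.0255 -140.7
--
scene
  plug [282.1 176.8] 17 0.0858 -171.7
  plug [273.7 196.1] 33 0.0238 -135.7
  plug [289.1 204.9] 24 0.0306 91.7
59.5 [378.45714286 162.48571429]
98.5 [358.22857143 193.85714286]
exp -60.5 [274.17181159 202.59645824]
exp -63 [264.8209986  202.16823073]
exp -66 [253.62733863 201.13589621]
[163  56  67  63 620] [198.9  94.6]
[ 261  174   27   46 1038] [274.2 196.3]
[ 14 188  60  72 960] [ 55.2 215.2]
[  0 207  46  52 841] [ 14.8 237.2]
[    0   261   560   159 42782] [276.5 368.6]
```

Lever confirmed at rest (-60.5°), dial on its notch, arm clear.

```bash
python3 -c "
from bench import r
print(r.sign_off())"
```

```text
the job is handed in; nothing more can be done
None
```

The job is handed in after about 24 s of the 67 s; no verdict came back. By my measurements the sensor is seated with both jaws closed, three full lever swings brought it to the target plate, the lever is back at its rest stop and the arm is clear.

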